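# Press a gift pack in a one-hand bar clamp

### The job

The glued wrapper of the flat gift pack has to be pressed while it sets: stand the pack, on its long edge as it is, on the clamp's wooden bed between the two jaws and let it go. Then pump the clamp's trigger against its handle, letting it spring right back after each squeeze, until the far jaw has drawn the pack against the fixed jaw and its sprung rubber pad is clearly pushed in, yet well short of bottoming out, so that the pack is gripped but not crushed. Move the jaw only with the trigger, leave the other things alone, and finish while still holding the trigger squeezed home.

Things in the scene. Friction and masses are not known exactly. Their poses are not given: they have to be found in the camera images.
- clamp: one-hand bar clamp of grey plastic and steel, on a wooden bed (140 mm in its x, 310 in y), fixed. Frame on the table: origin below the fixed jaw's face, z up, y along the bar from the fixed jaw (face at y = 0) to the far jaw; handle and trigger on the -y side. The pack's bed is the flat top of the two boards, 30 mm high, y = -40 to 145, x = -70 to 70 mm. Jaws 60 mm wide, 70 mm high
- grip (a point): where to hold handle and trigger: 102 mm above the table, clamp's y = -115 mm, midway between their outer faces when squeezed home; axes as the clamp's. Fixed black handle (26 mm wide in x, 132 mm high): y = -130 to -114. Trigger, parallel, 130 mm high: y = -102 to -90 at rest, -113 to -101 home. So 40 mm over both at rest, 29 mm squeezed. They stand free above the housing, 70 mm high
- trigger_travel (a joint): travel of the trigger towards the handle (-y of the clamp), m: 0 at rest (a spring brings it back), 0.011 home at its stop. Takes 5 to 17 N. A full squeeze moves the far jaw about 6 mm (the first one less or more), if the trigger was let back to rest (under 0.002) before; the first millimetres of a stroke are idle, and the jaw stays where it was brought
- trigger: the aluminium trigger plate itself, 24 x 12 mm and standing 66 mm above the housing; its frame is at the clamp's origin when at rest and moves with the trigger
- jaw_travel (a joint): closing travel of the far jaw, m: with the pad not pushed in, the pad's face is at the clamp's y = 0.080 - this value (0 to 0.056). It slides stiffly (about 8 N) and has no spring
- jaw: the far jaw with its steel bar: grey block 60 mm wide, 18 mm thick (16 mm behind the free pad), 33 to 70 mm above the table. Its frame is at the clamp's origin when joint jaw_travel is 0 and moves with it. The bar lies low (20 mm high) in the slot between the boards; its tail sticks out to the clamp's y = -205 mm and farther as the jaw closes
- pad_travel (a joint): how far the far jaw's rubber pad (54 x 36 mm plate on two guide rods in front of the block) is pushed in against its spring, m: 0 free, 0.016 bottomed out. Force 1.5 N to begin, plus 0.35 N per mm. The rods stand out 2 mm behind the block when free, and more by as much as the pad is pushed in
- pack: flat gift pack in dark wrapping with a thin yellow ribbon, no bow, 44 mm thick, 170 mm long, 88 mm high as it stands on its long edge; about 0.2 kg. Origin in the middle of one big face (44 mm above its underside); own z through the thickness to the other big face, own x up as it stands, own y along its length
- pack_middle (a point): the centre of the pack, half its thickness from its origin; axes as the pack's
- price_card: bystander: small oak block with a price card, 22 x 66 x 62 mm, origin under its centre
- jar: bystander: green canister with wooden lid, 64 mm wide, 75 mm high, origin under its centre
- striped_pack: bystander: striped gift pack lying flat, 67 x 194 x 52 mm, origin under its centre

How it is judged:
By the outcome, as a careful person would: the job done as asked, in the order asked, and still so for the second after the job is handed in, while the arm keeps its last pose, push and grip.
It also fails if it takes over 54 s, if anything falls off the work surface, if the arm or the gripper's body presses on something with over 40 N, if the wrist force passes 120 N, or if a joint passes its speed limit or range.

### The arm

A 6-joint arm with a two-finger parallel gripper is mounted at the origin on a cart in front of the work surface, level with it; the furniture and walls round the work are solid. World frame = base frame: x ahead of the robot, y to its left, z up, the work surface at z = 0. Lengths are in m, angles in degrees, forces in N, time in s.
With the tool pointing down it reaches from about 0.3 to 0.75 m from the base axis. Payload 8.5 kg.
Tool frame: the origin (TCP) lies on the centre line of the jaws, within the pads' length; the fingertips stand 17 mm ahead of it and the grasp point (between the pads) lies 2 mm behind it (env.tcp_to_tips is the distance from the TCP to the fingertips, in m); z points along the fingers, y is the line along which they close (so a half turn about z gives the same grasp; the last joint's range is limited). The gripper opens to 85 mm and grips with 20 to 120 N. Pads are 22 mm wide; open, the fingers measure 114 mm over their backs; the gripper's body (76 mm by 85 mm) begins 54 mm behind the grasp point. The pads swing forward as they close: fully open they stand 13 mm farther back than shut.
Start: joints at [-12.336, 21.807, 74.336, -0, 83.858, -12.336], TCP at [0.55, 0, 0.248] pointing down, gripper open.
Joint ranges: [-178.18, 178.18], [-50.72, 133.34], [12.68, 142.11], [-81.47, 261.47], [9.98, 163.14], [-165.26, 165.26]. Speed limits (degrees/s): [136.94, 136.94, 180, 180, 180, 180].

### API

Orientations are given as a 3x3 rotation matrix whose columns are the frame's x, y, z axes.
In Python, from rig import env gives the robot as it stands. The module is installed in compiled form; this text tells all that it offers.
- The arm moves only by the shell command python3 -m pendant 'ROWS' [FORCE]. ROWS is JSON, a list of rows, each a list of 7 numbers: the opening, from 0 (shut) to 1 (fully open), then the shift along the tool's x, y, z in m, then the turn, a rotation vector about the tool's x, y, z in rad. A call has 1 to 5 rows; each row is the pose to reach, as a shift and turn from the pose commanded when the call began, along the tool's axes at that moment; what a row does not reach only later rows make up. A row lasts 1/8 s, in which the tool goes at most 62.5 mm and 10.7 degrees, less where a joint would pass 70% of its speed; a pose out of reach is approached as far as the arm can. A call with a gripper value outside its range is refused whole. The fingers move at their own pace and stop on an object; FORCE is the grip in N (left out, the last holds). Time passes only in rows, so rows that repeat a pose let the fingers close. It gives the time, the measured TCP pose, the force, the opening and the grip force at its end, in the units of the state.
- env.observe(): the state, without advancing time (a new reading comes with each control period).
- env.get_image(name): name is "scene" or "side" or "wrist"; returns a dict with "image" (480x640x3 uint8, blue, green, red), "fx", "fy", "cx", "cy" (pixels), "pose" (4x4, takes a point from camera to world coordinates). Camera axes: x right, y up, looking along -z (the intrinsics and any distortion apply to the point x, -y, -z); pixel columns grow to the right and rows downward; lengths in m; the calibration is good to about 2 mm. A picture is of the moment at which its call begins. There is no depth.
- env.close_job(): hands the job in; it is judged then, once.
Trained networks look in the newest picture that a camera, given by its name, has taken for a name from the list of things; names that differ only in an ending like _2 or _b are one class to them, and where a whole thing is asked for, a point or a joint stands for the part that bears it (a point fixed in the world has none). Each returns a list of dicts, best first, with "conf" (0 to 1); they miss things now and then, are a little off and sometimes report something else, mostly with a low value. They report only what shows in the picture. A call takes as long as a camera call.
- env.find_in(camera, thing): "bbox" ([centre column, centre row, width, height] in pixels, round what is visible of it).
- env.trace(camera, thing): "mask" (480x640 bool, what is visible of it) and "bbox" ([centre column, centre row, width, height] in pixels, round what is visible of it).
- env.tip_of(camera, thing): "centre" ([column, row] in pixels: a listed point, or the origin of a listed thing).
The state is a dict: "time_s": time; "q": joint angles; "qvel": joint speeds; "joint_efforts": joint torques, N m; "position": TCP position; "tool_rot": TCP orientation; "ft_force": force on the tool from outside, world axes, zero at the start; "wrist_torque": the same for the moment, N m; "grip_width": finger opening in m; "gripper_force": force on a finger pad.
Only numpy, scipy, OpenCV 4.12 (cv2) and the standard library are available. Lean on these libraries where they do the work, as an engineer would, in place of code of your own. Each camera call takes 0.05 s, during which the arm holds its last target. There are 200 camera calls.

## Working session

There is one attempt and no reset: what is moved stays moved. The work goes in short steps, Python scripts to look and compute and a shell command to move; the robot and the scene stay as the last step left them, time stands still between calls to the robot, and variables do not carry over. Pictures are saved under pics/ and viewed, at most 10 in all, crops included, and the job is handed in when it is done.

```bash
mkdir -p pics
cat > h.py <<'E'
import numpy as np, cv2
from rig import env
def ray(im,uv):
    p=np.array([(uv[0]-im["cx"])/im["fx"],-(uv[1]-im["cy"])/im["fy"],-1.0]); T=np.array(im["pose"])
    return T[:3,3],T[:3,:3]@p
def onz(im,uv,z):
    o,d=ray(im,uv); return (o+d*(z-o[2])/d[2]).round(4)
def proj(im,P):
    T=np.array(im["pose"]); p=T[:3,:3].T@(np.array(P)-T[:3,3])
    return np.array([im["cx"]+im["fx"]*p[0]/-p[2], im["cy"]-im["fy"]*p[1]/-p[2]])
E
python3 - <<'E'
from h import *
ims={}
for c in("scene","side"):
    im=env.get_image(c);ims[c]=im
    print(c,[k for k in im],np.array(im["pose"]).round(3).tolist(),im["fx"],im["cx"])
    v=im["image"].copy()
    for t in("grip","pack_middle","clamp","pack","trigger","jaw"):
        r=env.tip_of(c,t)[:2]
        print(c,t,[(np.round(a["centre"],1),round(a["conf"],2)) for a in r])
        if r: 
            q=tuple(int(x) for x in r[0]["centre"]);cv2.circle(v,q,3,(0,0,255),-1);cv2.putText(v,t,q,0,.4,(0,0,255))
    cv2.imwrite(f"pics/{c}0.png",v)
print(env.observe()["time_s"])
E
```

```text
scene ['image', 'fx', 'fy', 'cx', 'cy', 'pose'] [[0.434, 0.412, -0.801, -0.339], [-0.901, 0.178, -0.397, -0.531], [-0.02, 0.894, 0.448, 0.614], [0.0, 0.0, 0.0, 1.0]] 489.1176793583083 314.18560998115146
scene grip [(array([329.5, 249.3]), 0.57)]
scene pack_middle [(array([152.4, 238.1]), 0.74)]
scene clamp [(array([287.5, 278.6]), 0.86), (array([273.9, 229.8]), 0.5)]
scene pack [(array([158.9, 239.7]), 0.81)]
scene trigger []
scene jaw []
side ['image', 'fx', 'fy', 'cx', 'cy', 'pose'] [[-0.998, -0.045, 0.032, 0.629], [0.05, -0.511, 0.858, 0.883], [-0.022, 0.858, 0.513, 0.669], [0.0, 0.0, 0.0, 1.0]] 493.54832683010454 316.9112473554103
side grip [(array([357.7, 219.7]), 0.91)]
side pack_middle []
side clamp [(array([369.6, 201.5]), 0.65), (array([364.1, 279.6]), 0.62)]
side pack [(array([411.3, 375.4]), 0.66)]
side trigger []
side jaw [(array([355.6, 279.9]), 0.83)]
0.7
```

View pics/scene0.png

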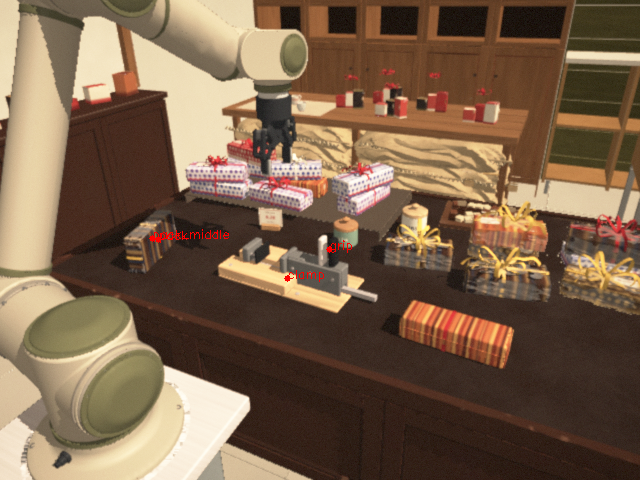

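View pics/side0.png

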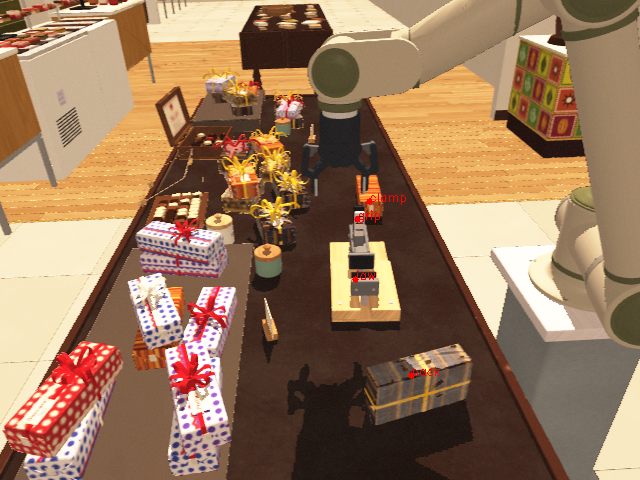

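The scene view shows the pack at (150,240), the bed at (290,275) and the handle at (325,245). In the side view the pack is at (418,382), the bed at (365,285) and the handle top at (358,215). The clamp's +y points towards the pack. Next I'll fit the poses to the masks.

```bash
cat > fit.py <<'E'
from h import *
from scipy.optimize import minimize
def box(x0,x1,y0,y1,z0,z1): return np.array([[x,y,z] for x in(x0,x1) for y in(y0,y1) for z in(z0,z1)])
PACK=[box(-.022,.022,-.085,.085,0,.088)]
CL=[box(-.07,.07,-.04,.145,.0,.03),box(-.07,.07,-.165,.145,0,.012),box(-.03,.03,.08,.098,.033,.07),box(-.03,.03,-.03,0,.03,.07),box(-.013,.013,-.13,-.114,.07,.132),box(-.012,.012,-.102,-.09,.07,.13)]
def tw(P,p,z0=0):
    c,s=np.cos(p[2]),np.sin(p[2]); return P@np.array([[c,s,0],[-s,c,0],[0,0,1]])+[p[0],p[1],z0]
def render(im,boxes,p,z0=0):
    m=np.zeros((480,640),np.uint8)
    for b in boxes:
        uv=np.array([proj(im,q) for q in tw(b,p,z0)]).astype(np.float32)
        cv2.fillConvexPoly(m,np.round(cv2.convexHull(uv)*16).astype(np.int32),255,cv2.LINE_AA,4)
    return m/255.
def fit(obs,boxes,p0,z0=0):
    def cost(p): 
        return sum(np.abs(cv2.GaussianBlur(render(im,boxes,p,z0)-m,(5,5),0)).sum()/m.sum() for im,m in obs)
    S=np.array([[0,0,0],[.03,0,0],[0,.03,0],[0,0,.2]])+p0
    r=minimize(cost,p0,method="Nelder-Mead",options=dict(initial_simplex=S,xatol=1e-4,fatol=1e-4)); return r.x,r.fun
E
python3 - <<'E'
from fit import *
ims={c:env.get_image(c) for c in("scene","side")}
a=np.array([329.5,249.3]);b=np.array([357.7,219.7])
G=(onz(ims["scene"],a,.102),onz(ims["side"],b,.102));C=onz(ims["scene"],(287.5,278.6),0);P=onz(ims["side"],(411.3,375.4),.044);P2=onz(ims["scene"],(152.4,238.1),.044)
print("grip",G,"clamp",C,"pack",P,P2)
for t,bx,p0 in(("clamp",CL,[.55,0.0,0]),("pack",PACK,[P[0],P[1],1.5])):
    obs=[]
    for c in ims:
        r=env.trace(c,t); print(c,t,[(round(q["conf"],2),np.round(q["bbox"])) for q in r[:2]])
        if r: obs.append((ims[c],r[0]["mask"].astype(float)))
    if t=="clamp": p0=[C[0],C[1],0]
    for o in [obs]+[[q] for q in obs]:
        best=min((fit(o,bx,np.array(p0)+[0,0,d]) for d in(-.3,0,.3)),key=lambda r:r[1]); print(t,best[0].round(4),np.degrees(best[0][2]).round(1),round(best[1],3))
        if o is obs:
            for i,c in enumerate(ims):
                cs,_=cv2.findContours((render(ims[c],bx,best[0])>.5).astype(np.uint8),0,2); cv2.drawContours(ims[c]["image"],cs,-1,(0,0,255) ,1)
v=np.vstack([cv2.resize(ims["scene"]["image"][190:320,100:400],(690,299)),cv2.resize(ims["side"]["image"][180:430,240:490],(690,690))[:,:]])
cv2.imwrite("pics/fit.png",cv2.resize(v,(414,593)))
E
```

```text
grip (array([ 0.4949, -0.1533,  0.102 ]), array([ 0.4926, -0.1445,  0.102 ])) clamp [ 0.4949 -0.0458  0.    ] pack [0.455  0.2982 0.044 ] [0.4627 0.323  0.044 ]
scene clamp [(0.74, array([299., 272., 156.,  79.]))]
side clamp [(0.74, array([364., 263.,  67., 117.]))]
clamp [ 0.499  -0.0431 -0.0596] -3.4 0.222
clamp [ 0.5024 -0.0436 -0.0551] -3.2 0.128
clamp [ 0.4977 -0.0432 -0.0602] -3.4 0.083
scene pack [(0.56, array([150., 240.,  52.,  61.]))]
side pack [(0.64, array([418., 385., 106.,  77.])), (0.22, array([270., 323.,  14.,  38.]))]
pack [0.4523 0.316  1.843 ] 105.6 0.141
pack [0.4577 0.3188 1.8616] 106.7 0.059
pack [0.4487 0.3151 1.8532] 106.2 0.047
```

View pics/fit.png

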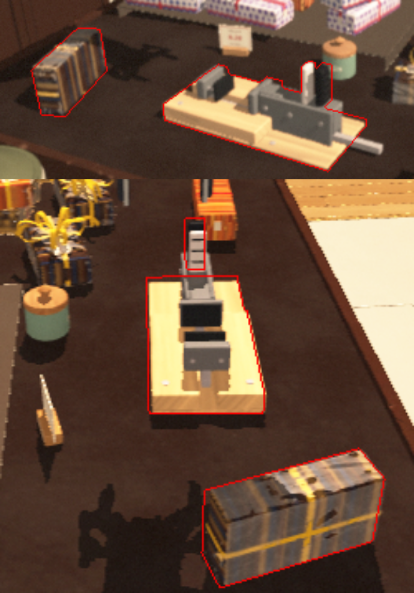

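The outlines match the bed, handle and pack well. Clamp: (0.499, -0.043), yaw -3.4°. Pack: (0.4525, 0.316), with its thickness direction at 105.6°. Next I'll work out the move to the pack.

```bash
cat > go.py <<'E'
from h import *
from scipy.spatial.transform import Rotation as R
import sys
def go(pos,yaw):
    s=env.observe();T=np.array(s["tool_rot"]);y=np.radians(yaw)
    best=None
    for k in(0,np.pi):
        Y=np.array([np.cos(y+k),np.sin(y+k),0]);Z=np.array([0,0,-1.]);X=np.cross(Y,Z)
        rv=R.from_matrix(T.T@np.c_[X,Y,Z]).as_rotvec()
        if best is None or np.linalg.norm(rv)<np.linalg.norm(best): best=rv
    print("shift",(T.T@(np.array(pos)-s["position"])).round(4),"rv",best.round(3),"t",round(s["time_s"],2),"pos",np.round(s["position"],4),"q6",round(s["q"][5],1),"w",round(s["grip_width"],4),"F",np.round(s["ft_force"],1))
def clamp(x,y,p=(.499,-.043,-3.4)):
    a=np.radians(p[2]);return [p[0]+np.cos(a)*x-np.sin(a)*y,p[1]+np.sin(a)*x+np.cos(a)*y]
if __name__=="__main__":
    a=[float(v) for v in sys.argv[1:]]; go(a[:3],a[3])
E
python3 go.py .4525 .316 .20 105.6; python3 -c "
from h import *;print(np.array(env.observe()['tool_rot']).round(3))"
```

```text
shift [ 0.316  -0.0975  0.0483] rv [-0.     0.     1.299] t 1.0 pos [0.55   0.     0.2483] q6 -12.3 w 0.0854 F [-0.1  0.1  0.1]
[[-0.  1. -0.]
 [ 1.  0. -0.]
 [-0. -0. -1.]]
```

```bash
python3 -m pendant '[[1,0.316,-0.0975,0.04,0,0,0.9],[1,0.316,-0.0975,0.04,0,0,0.9],[1,0.316,-0.0975,0.04,0,0,0.9],[1,0.316,-0.0975,0.04,0,0,0.9],[1,0.316,-0.0975,0.04,0,0,0.9]]' 30; python3 go.py .4525 .316 .12 105.6
```

```text
time_s: 1.62
position: [0.4666, 0.272, 0.2141]
tool_rot: [[0.758, 0.653, 0.0], [0.653, -0.758, 0.0], [0.0, 0.0, -1.0]]
ft_force: [1.0, 0.7, 0.8]
grip_width: 0.0854
gripper_force: 0.0
shift [ 0.018  -0.0426  0.0941] rv [ 0.    -0.     0.439] t 1.62 pos [0.4666 0.272  0.2141] q6 66.9 w 0.0854 F [1.  0.7 0.8]
```

```bash
python3 -m pendant '[[1,0.018,-0.0426,0.01,0,0,0.439],[1,0.018,-0.0426,0.01,0,0,0.439],[1,0.018,-0.0426,0.01,0,0,0.439],[1,0.018,-0.0426,0.01,0,0,0.439]]'
python3 - <<'E'
from fit import *
from go import go
obs=[]
for c in("side","wrist"):
    im=env.get_image(c); r=env.trace(c,"pack"); print(c,[(round(q["conf"],2),np.round(q["bbox"])) for q in r[:2]])
    if c=="wrist": 
        v=im["image"].copy()
        if r:
            cs,_=cv2.findContours(r[0]["mask"].astype(np.uint8),0,2); cv2.drawContours(v,cs,-1,(0,255,0),1)
        m=render(im,PACK,[.4525,.316,np.radians(105.6)])
        cs,_=cv2.findContours((m>.5).astype(np.uint8),0,2); cv2.drawContours(v,cs,-1,(0,0,255),1)
        cv2.imwrite("pics/w1.png",v)
        if r: print(fit([(im,r[0]["mask"].astype(float))],PACK,np.array([.4525,.316,1.843])))
go([.4525,.316,.088],105.6)
E
```

```text
time_s: 2.12
position: [0.4529, 0.3144, 0.2041]
tool_rot: [[0.961, 0.275, -0.0], [0.275, -0.961, -0.0], [-0.0, 0.0, -1.0]]
ft_force: [0.4, 0.1, -0.5]
grip_width: 0.0855
gripper_force: 0.0
side [(0.7, array([417., 384., 108.,  74.]))]
wrist [(0.6, array([319., 236.,  71., 235.]))]
(array([0.44790418, 0.31387376, 1.83530556]), np.float64(0.09120242024911676))
shift [ 0.     -0.0019  0.1162] rv [-0.    -0.     0.006] t 2.33 pos [0.453  0.3141 0.2042] q6 96.5 w 0.0856 F [-0.   0.5  0.9]
```

View pics/w1.png

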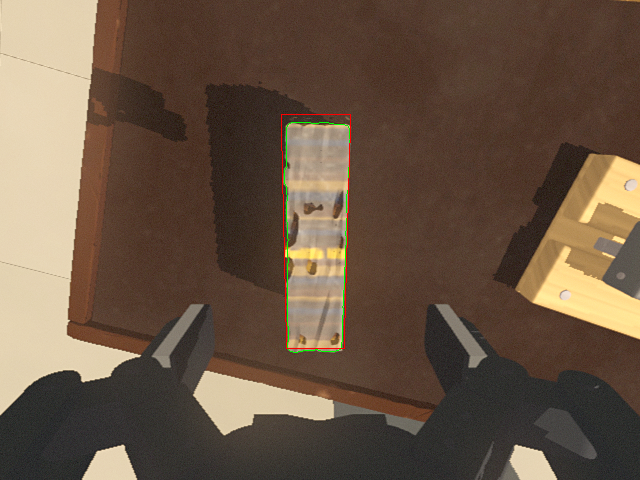

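The wrist view shows the pack centred between the fingers at columns 285–350, rows 122–350, which fits (0.449, 0.315). Going down to grip it.

```bash
python3 -m pendant '[[1,-0.0036,-0.002,0.06,0,0,0],[1,-0.0036,-0.002,0.11,0,0,0],[1,-0.0036,-0.002,0.135,0,0,0],[1,-0.0036,-0.002,0.135,0,0,0],[0.3,-0.0036,-0.002,0.135,0,0,0]]' 30; python3 -m pendant '[[0.3,0,0,0,0,0,0],[0.3,0,0,0,0,0,0],[0.3,0,0,0,0,0,0]]'; python3 go.py 0.45 0.31 .2 86.6
```

```text
time_s: 2.95
position: [0.4496, 0.3154, 0.0704]
tool_rot: [[0.962, 0.274, 0.002], [0.274, -0.962, 0.001], [0.002, -0.0, -1.0]]
ft_force: [-0.4, -0.1, 0.1]
grip_width: 0.0698
gripper_force: 0.0
time_s: 3.32
position: [0.4494, 0.3154, 0.0704]
tool_rot: [[0.962, 0.274, 0.002], [0.274, -0.962, 0.001], [0.002, -0.0, -1.0]]
ft_force: [-1.0, 0.6, 5.7]
grip_width: 0.0442
gripper_force: 32.9
shift [-0.0006  0.0054 -0.1296] rv [-0.001 -0.002  0.337] t 3.33 pos [0.4494 0.3154 0.0704] q6 96.8 w 0.0442 F [-1.   0.6  5.7]
```

```bash
python3 -m pendant '[[0.3,0,0,-0.06,0,0,0],[0.3,0,0,-0.11,0,0,0.1],[0.3,0,0.05,-0.13,0,0,0.2],[0.3,0,0.1,-0.13,0,0,0.337],[0.3,0,0.12,-0.13,0,0,0.337]]'
python3 - <<'E'
from go import *
x,y=clamp(0,.029);print(x,y);go([x,y,.200],86.6)
E
```

```text
time_s: 3.95
position: [0.4821, 0.1977, 0.1996]
tool_rot: [[0.998, -0.063, 0.001], [-0.063, -0.998, -0.0], [0.001, 0.0, -1.0]]
ft_force: [0.1, 0.0, -1.4]
grip_width: 0.0439
gripper_force: 32.1
0.5007198848337029 -0.014051044990210801
shift [ 0.0318  0.2101 -0.0003] rv [ 0.    -0.001 -0.003] t 3.95 pos [0.4821 0.1977 0.1996] q6 102.9 w 0.0439 F [ 0.1  0.  -1.4]
```

```bash
python3 -m pendant '[[0.3,0.01,0.06,0,0,0,0],[0.3,0.02,0.12,0,0,0,0],[0.3,0.03,0.18,0,0,0,0],[0.3,0.032,0.21,0,0,0,0],[0.3,0.032,0.21,0,0,0,0]]'
python3 - <<'E'
from go import *
from fit import *
x,y=clamp(0,.029);go([x,y,.101],86.6)
im=env.get_image("side");v=im["image"].copy()
for c in("side","wrist"):
    im=env.get_image(c);r=env.trace(c,"clamp");print(c,[(round(q["conf"],2),np.round(q["bbox"])) for q in r[:1]])
    v=im["image"].copy()
    for b in CL:
        cs,_=cv2.findContours((render(im,[b],[.499,-.043,-.0596])>.5).astype(np.uint8),0,2); cv2.drawContours(v,cs,-1,(0,0,255),1)
    if c=="side": a=cv2.resize(v[130:370,260:480],(550,600))
    else: cv2.imwrite("pics/w2.png",v)
cv2.imwrite("pics/s2.png",a)
E
```

```text
time_s: 4.58
position: [0.5012, -0.0135, 0.1992]
tool_rot: [[0.998, -0.063, -0.0], [-0.063, -0.998, -0.0], [-0.0, 0.0, -1.0]]
ft_force: [-0.5, 0.0, -1.7]
grip_width: 0.0434
gripper_force: 32.1
shift [-0.0004  0.0005  0.0982] rv [ 0.     0.    -0.003] t 4.58 pos [ 0.5012 -0.0135  0.1992] q6 78.5 w 0.0434 F [-0.5  0.  -1.7]
side [(0.75, array([365., 283.,  70.,  74.]))]
wrist [(0.88, array([393., 222., 437., 163.]))]
```

View pics/s2.png

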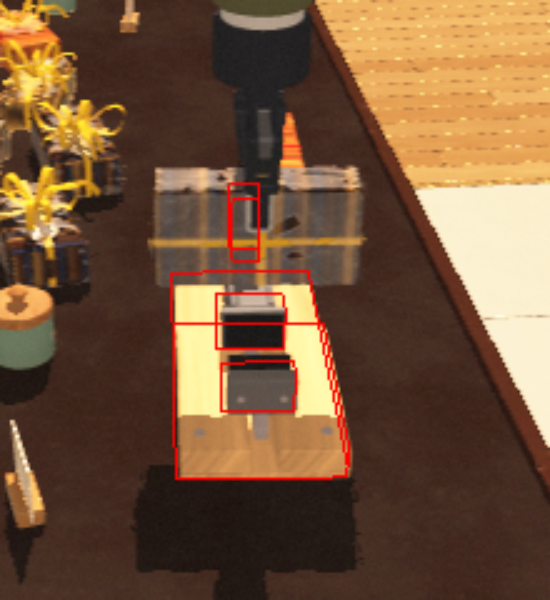

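View pics/w2.png

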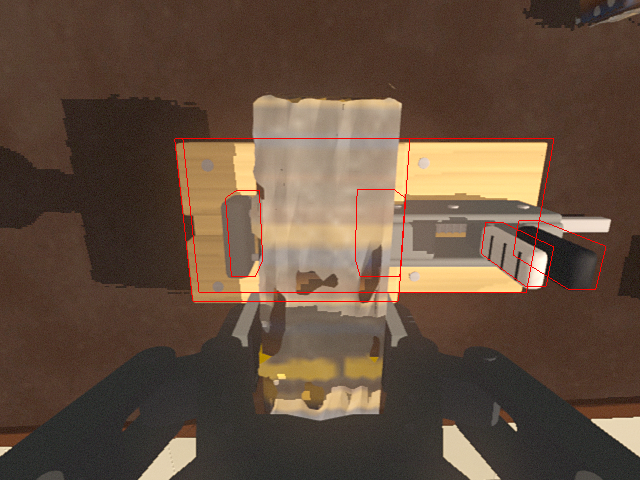

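The side and wrist views agree with the clamp model to about 2 mm. The pack sits above the gap, clear of both jaws (far jaw at columns 222–262 in the wrist view). Lowering it now.

```bash
python3 -m pendant '[[0.3,-0.002,0,0.05,0,0,0],[0.3,-0.002,0,0.085,0,0,0],[0.3,-0.002,0,0.095,0,0,0],[0.3,-0.002,0,0.098,0,0,0],[0.3,-0.002,0,0.098,0,0,0]]'; python3 go.py .5 -.015 .101 86.6
```

```text
time_s: 5.45
position: [0.4999, -0.0116, 0.1022]
tool_rot: [[0.998, -0.059, 0.002], [-0.059, -0.998, -0.001], [0.002, 0.0, -1.0]]
ft_force: [-0.2, -0.0, -1.7]
grip_width: 0.0438
gripper_force: 32.1
shift [0.0003 0.0034 0.0012] rv [ 0.    -0.002  0.   ] t 5.45 pos [ 0.4999 -0.0116  0.1022] q6 78.5 w 0.0438 F [-0.2 -0.  -1.7]
```

```bash
python3 -m pendant '[[0.3,0,0.002,0.001,0,0,0],[0.3,0,0.002,0.002,0,0,0],[0.3,0,0.002,0.002,0,0,0]]'
```

```text
time_s: 5.82
position: [0.4996, -0.0139, 0.1003]
tool_rot: [[0.998, -0.059, 0.002], [-0.059, -0.998, -0.001], [0.002, 0.001, -1.0]]
ft_force: [-2.1, 0.8, 7.5]
grip_width: 0.0439
gripper_force: 32.6
```

Contact (7.5 N upward) at the expected height, so I'm releasing it and rising.

```bash
python3 -m pendant '[[0.85,0,0,-0.0005,0,0,0],[0.85,0,0,-0.0005,0,0,0],[0.85,0,0,-0.0005,0,0,0],[0.85,0,0,-0.04,0,0,0],[0.85,0,0,-0.09,0,0,0]]'
python3 - <<'E'
from go import *
x,y=clamp(0,-.1155);print(x,y);go([x,y,.21],86.6)
E
```

```text
time_s: 6.45
position: [0.4987, -0.0135, 0.1895]
tool_rot: [[0.998, -0.059, -0.003], [-0.059, -0.998, 0.001], [-0.003, -0.001, -1.0]]
ft_force: [0.3, 0.6, -0.1]
grip_width: 0.0727
gripper_force: 0.0
0.49215011385197643 -0.1582967001251949
shift [ 0.002   0.1449 -0.0206] rv [-0.001  0.003 -0.   ] t 6.45 pos [ 0.4987 -0.0135  0.1895] q6 78.2 w 0.0727 F [ 0.3  0.6 -0.1]
```

```bash
python3 -m pendant '[[0.85,0,0.03,-0.03,0,0,0],[0.85,0.001,0.09,-0.03,0,0,0],[0.85,0.002,0.145,-0.03,0,0,0],[0.85,0.002,0.145,-0.03,0,0,0]]'
python3 - <<'E'
from go import *
from fit import *
im=env.get_image("wrist");v=im["image"].copy()
r=env.tip_of("wrist","grip");print([(np.round(a["centre"]),a["conf"],onz(im,a["centre"],.102)) for a in r[:2]])
r=env.find_in("wrist","trigger");print([(np.round(a["bbox"]),a["conf"]) for a in r[:2]])
for b in CL[4:]+CL[2:4]+CL[:1]:
    cs,_=cv2.findContours((render(im,[b],[.499,-.043,-.0596])>.5).astype(np.uint8),0,2); cv2.drawContours(v,cs,-1,(0,0,255),1)
cv2.imwrite("pics/w3.png",v)
x,y=clamp(0,-.1155);go([x,y,.104],86.6)
im=env.get_image("side")["image"]; cv2.imwrite("pics/s3.png",cv2.resize(im[130:370,260:480],(550,600)))
E
```

```text
time_s: 6.95
position: [0.4923, -0.1616, 0.2188]
tool_rot: [[0.998, -0.064, -0.0], [-0.064, -0.998, -0.0], [-0.0, 0.0, -1.0]]
ft_force: [-0.5, 0.2, -0.1]
grip_width: 0.0724
gripper_force: 0.0
[(array([310., 246.]), 0.55, array([ 0.4897, -0.1558,  0.102 ]))]
[(array([286., 246.,  29.,  58.]), 0.62)]
shift [-0.0002  0.0005  0.115 ] rv [-0.001  0.     0.   ] t 7.1 pos [ 0.4924 -0.1578  0.219 ] q6 62.5 w 0.0725 F [-0.7  0.4  0.5]
```

View pics/w3.png

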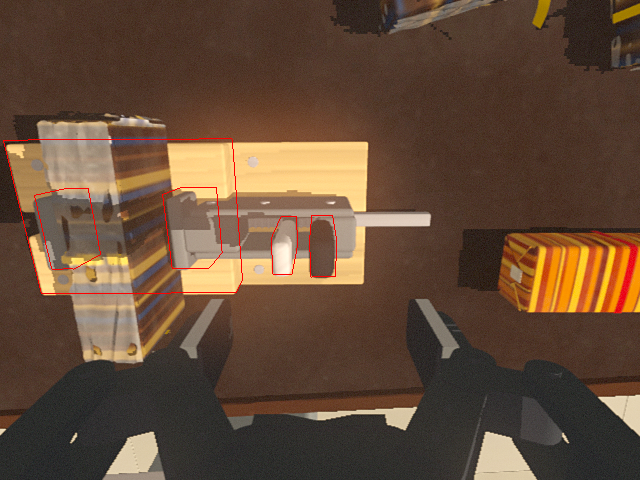

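View pics/s3.png

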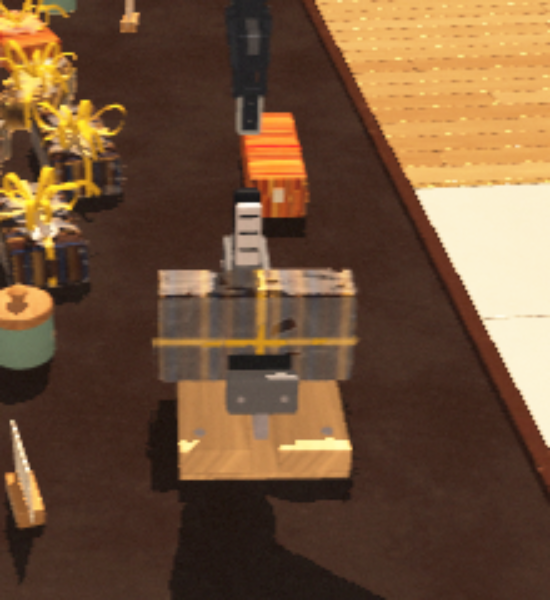

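The pack stands upright between the jaws. The handle (columns 310–335, row 245) and trigger (275–297) lie within 2 mm of the model. Lowering over them.

```bash
python3 -m pendant '[[0.75,-0.001,0,0.06,0,0,0],[0.75,-0.001,0,0.1,0,0,0],[0.75,-0.001,0,0.115,0,0,0],[0.75,-0.001,0,0.115,0,0,0]]' 25;  python3 go.py .4915 -.1583 .104 86.6; python3 -m pendant '[[0.25,0,0,0,0,0,0],[0.25,0,0,0,0,0,0],[0.25,0,0,0,0,0,0],[0.25,0,0,0,0,0,0]]'
```

```text
time_s: 7.65
position: [0.4914, -0.1571, 0.1035]
tool_rot: [[0.998, -0.058, -0.002], [-0.058, -0.998, 0.001], [-0.002, -0.001, -1.0]]
ft_force: [1.0, 0.3, 0.6]
grip_width: 0.0639
gripper_force: 0.0
shift [ 0.0002  0.0012 -0.0005] rv [-0.001  0.002  0.002] t 7.65 pos [ 0.4914 -0.1571  0.1035] q6 62.4 w 0.0639 F [1.  0.3 0.6]
time_s: 8.15
position: [0.4921, -0.1565, 0.1059]
tool_rot: [[0.998, -0.059, 0.002], [-0.059, -0.998, 0.002], [0.002, -0.002, -1.0]]
ft_force: [-0.1, 11.1, 7.6]
grip_width: 0.029
gripper_force: 27.0
```

Home at 29 mm. The net push is 11 N towards +y, so I'll shift the gripper 1 mm that way. Next I'll let the trigger back and take reference views of the bar's tail and the far jaw.

```bash
python3 -m pendant '[[0.75,0,-0.001,0,0,0,0],[0.75,0,-0.001,0,0,0,0],[0.75,0,-0.001,0,0,0,0],[0.75,0,-0.001,0,0,0,0]]'
cat > meas.py <<'E'
from fit import *
import sys
n=sys.argv[1]
s=env.get_image("side");r=env.trace("side","jaw");t=env.tip_of("side","jaw")
w=env.get_image("wrist")
cv2.imwrite(f"pics/m_s{n}.png",s["image"]);cv2.imwrite(f"pics/m_w{n}.png",w["image"])
if r: print("jaw mask bbox",r[0]["conf"],np.round(r[0]["bbox"],1))
print("tip",[(np.round(a["centre"],1),round(a["conf"],2),onz(s,a["centre"],0)) for a in t[:1]])
o=env.observe();print(round(o["time_s"],2),o["grip_width"],np.round(o["ft_force"],1),np.round(o["position"],4))
for y in(-.205,-.22,-.24): 
    from go import clamp
    print("tail",y,proj(w,clamp(0,y)+[.025]).round(1))
E
python3 meas.py 1
```

```text
time_s: 8.65
position: [0.4916, -0.1576, 0.1042]
tool_rot: [[0.998, -0.059, 0.0], [-0.059, -0.998, -0.0], [0.0, 0.0, -1.0]]
ft_force: [0.4, 0.7, -0.3]
grip_width: 0.0638
gripper_force: 0.0
jaw mask bbox 0.91 [362.1 286.4  31.   33.2]
tip [(array([359.9, 274.9]), 0.77, array([ 0.4955, -0.0613,  0.    ]))]
8.85 0.06414033054218361 [-0.2 -0.2  0.2] [ 0.4916 -0.1575  0.1041]
tail -0.205 [466.9 259.3]
tail -0.22 [491.7 259.3]
tail -0.24 [524.8 259.2]
```

View pics/m_w1.png

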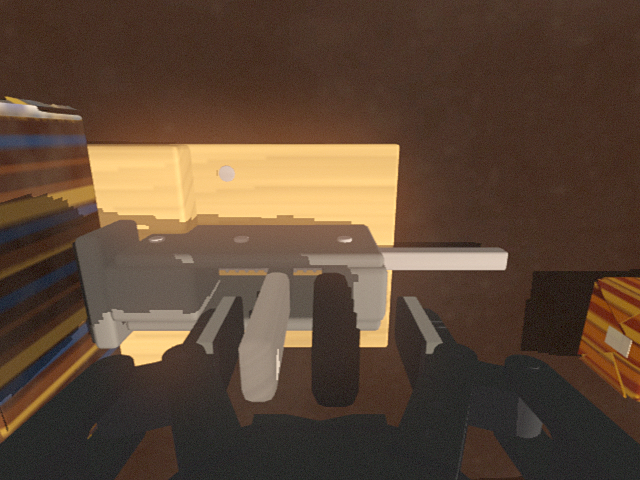

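The tail end is at (506,258) in this wrist view, with the bed's rear edge at column 398 and pads clear on both sides. I'll calibrate the tail's height from the earlier view, which had jaw travel 0.

```bash
cat > tail.py <<'E'
from fit import *
from go import clamp
import sys
def tailcol(img):
    g=cv2.GaussianBlur(cv2.cvtColor(img,6),(3,3),0)
    rows=g[250:266] if img.shape[0]==480 else g
    p=rows[:,400:].mean(0).astype(float); k=np.argmin(np.diff(p)); return 400+k, p.round()[max(0,k-2):k+4]
E
python3 - <<'E'
from tail import *
w=env.get_image("wrist");o=env.observe()
print(tailcol(w["image"]))
import copy
w0=dict(w);T=np.array(w["pose"]).copy();T[:3,3]+=np.array([.4924,-.1578,.219])-o["position"];w0["pose"]=T
g=cv2.cvtColor(cv2.imread("pics/w3.png"),6)[215:225,400:].mean(0);print("w3 tail",400+np.argmin(np.diff(g)))
for z in(.02,.03,.04,.05,.06): print(z,"w3",proj(w0,clamp(0,-.205)+[z]).round(1),[ (j,proj(w,clamp(0,-.205-j/1000)+[z]).round(1)[0]) for j in(0,6,12)], proj(w,clamp(0,-.205)+[z]).round(1))
s=env.get_image("side")
for j in(0,6,12,36,43):print("side jaw bottom row j",j,proj(s,clamp(0,.114-j/1000)+[.033]).round(1))
E
```

```text
(np.int64(507), array([185., 165., 121.,  76.,  56.,  55.]))
w3 tail 429
0.02 w3 [415.3 216.9] [(0, np.float64(463.7)), (6, np.float64(473.4)), (12, np.float64(483.1))] [463.7 256.6]
0.03 w3 [418.2 219.4] [(0, np.float64(470.2)), (6, np.float64(480.4)), (12, np.float64(490.5))] [470.2 262.1]
0.04 w3 [421.2 222. ] [(0, np.float64(477.4)), (6, np.float64(488.0)), (12, np.float64(498.7))] [477.4 268.2]
0.05 w3 [424.4 224.7] [(0, np.float64(485.3)), (6, np.float64(496.4)), (12, np.float64(507.6))] [485.3 274.8]
0.06 w3 [427.9 227.7] [(0, np.float64(493.9)), (6, np.float64(505.7)), (12, np.float64(517.4))] [493.9 282.1]
side jaw bottom row j 0 [363.3 298.6]
side jaw bottom row j 6 [363.1 296.8]
side jaw bottom row j 12 [362.9 295.1]
side jaw bottom row j 36 [362.1 288.2]
side jaw bottom row j 43 [361.9 286.3]
```

```bash
python3 - <<'E'
from tail import *
w=env.get_image("wrist");o=env.observe()
w0=dict(w);T=np.array(w["pose"]).copy();T[:3,3]+=np.array([.4924,-.1578,.219])-o["position"];w0["pose"]=T
for z in(.01,.02):
  print(z,"bed rear now(obs 398)",proj(w,clamp(0.05,-.165)+[z]).round(1),"w3 (obs 366)",proj(w0,clamp(.05,-.165)+[z]).round(1))
print("front board end top now (obs 190)",proj(w,clamp(.05,-.04)+[.03]).round(1))
E
python3 -m pendant '[[0.25,0,0,0,0,0,0],[0.25,0,0,0,0,0,0],[0.25,0,0,0,0,0,0],[0.25,0,0,0,0,0,0]]'; python3 -m pendant '[[0.75,0,0,0,0,0,0],[0.75,0,0,0,0,0,0],[0.75,0,0,0,0,0,0],[0.75,0,0,0,0,0,0]]'
python3 - <<'E'
from tail import *
w=env.get_image("wrist");print(tailcol(w["image"]),env.observe()["position"]);cv2.imwrite("pics/m_w2.png",w["image"])
E
```

```text
0.01 bed rear now(obs 398) [400.6 173. ] w3 (obs 366) [372.7 160.8]
0.02 bed rear now(obs 398) [404.4 174.8] w3 (obs 366) [374.3 161.6]
front board end top now (obs 190) [181.5 177. ]
time_s: 9.5
position: [0.4916, -0.1564, 0.1047]
tool_rot: [[0.998, -0.059, 0.0], [-0.059, -0.998, 0.002], [0.0, -0.002, -1.0]]
ft_force: [0.3, 6.9, 7.8]
grip_width: 0.0281
gripper_force: 26.5
time_s: 10.0
position: [0.4916, -0.1575, 0.1041]
tool_rot: [[0.998, -0.059, -0.0], [-0.059, -0.998, -0.0], [-0.0, 0.0, -1.0]]
ft_force: [-0.0, 0.3, 0.8]
grip_width: 0.0638
gripper_force: 0.0
(np.int64(516), array([189., 178., 144.,  97.,  63.,  53.])) [ 0.49159963 -0.15750667  0.10406164]
```

```bash
cat > prof.py <<'E'
from tail import *
def edge(img):
    # lower edge of the grey block (unsaturated) over wood, subpixel
    out=[]
    for c in (slice(350,356),slice(370,376)):
        sat=cv2.cvtColor(img,cv2.COLOR_BGR2HSV)[270:310,c,1].astype(float).mean(1)
        b=img[270:310,c].astype(int); d=(b[:,:,2]-b[:,:,0]).mean(1)
        k=np.argmax(np.diff(d)[5:])+5; g=np.diff(d)[k-1:k+2].clip(0); out.append(round(270.5+k+(g*[-1,0,1]).sum()/g.sum(),2))
    return out,d.round().astype(int)
if __name__=="__main__":
    s=env.get_image("side");w=env.get_image("wrist")
    e,_=edge(s["image"]); t=tailcol(w["image"])[0]
    zj=[round((298.6-x)/.287,1) for x in e]
    print("edge",e,"j est",zj,"tail",t)
    r=env.tip_of("side","jaw");print([onz(s,a["centre"],0) for a in r[:1]])
    o=env.observe();print(round(o["time_s"],2),round(o["grip_width"],4),np.round(o["ft_force"],1))
    cv2.imwrite("pics/side_last.png",s["image"])
E
python3 -c "
from prof import *
for n in('side0','m_s1'): print(n,edge(cv2.imread(f'pics/{n}.png')))"; python3 prof.py
```

```text
side0 ([np.float64(276.24), np.float64(295.03)], array([109,  95,  12,  87,  88, 129, 129, 135, 148,  78,  43,  36,  19,
        19,  19,  19,  20,  19,  23,  28,  26,  20,  20,  20,  21,  62,
       106, 108, 107, 107, 106, 105, 106, 107, 106, 106, 105, 107, 100,
       100]))
m_s1 ([np.float64(292.42), np.float64(292.24)], array([  4,   4,   5,   4,   5,  18,  19,  18,  17,  20,  19,  20,  19,
        20,  19,  22,  26,  27,  20,  20,  19,  19,  42, 108, 108, 108,
       109, 108, 109, 109, 107, 108, 107, 108, 106, 108, 107, 108, 108,
       107]))
edge [np.float64(290.61), np.float64(290.5)] j est [np.float64(27.8), np.float64(28.2)] tail 516
[array([ 0.4979, -0.0665,  0.    ])]
10.2 0.0638 [ 0.1 -0.4 -0.3]
```

The grey block's lower edge tracks the jaw well: 295.0, then 292.3, then 290.55, which is 6.1 mm for stroke 2. Estimated travel is now about 27 mm. Stroke 3 comes next, and I'll watch the pack's shift too.

```bash
cp pics/side_last.png pics/r2.png; python3 -m pendant '[[0.25,0,-0.0005,0,0,0,0],[0.25,0,-0.0005,0,0,0,0],[0.25,0,-0.0005,0,0,0,0],[0.25,0,-0.0005,0,0,0,0]]'; python3 -m pendant '[[0.75,0,0,0,0,0,0],[0.75,0,0,0,0,0,0],[0.75,0,0,0,0,0,0],[0.75,0,0,0,0,0,0]]'
cat > shift.py <<'E'
from tail import *
import sys
a,b,c=[cv2.cvtColor(cv2.imread(f"pics/{n}.png"),6).astype(np.float32) for n in (sys.argv[1],sys.argv[2],"m_s1")]
for nm,x0,x1,y0,y1 in(("packL",325,349,240,280),("packR",376,400,240,280)):
    t=a[y0:y1,x0:x1]; S=b[y0-6:y1+6,x0-4:x1+4]
    r=cv2.matchTemplate(S,t,cv2.TM_CCOEFF_NORMED); _,m,_,l=cv2.minMaxLoc(r)
    if 0<l[1]<r.shape[0]-1:
        p=r[l[1]-1:l[1]+2,l[0]]; sub=(p[0]-p[2])/(2*(p[0]-2*p[1]+p[2]))
    else: sub=0
    print(nm,"dy px",round(l[1]-6+sub,2),"score",round(m,3))
E
python3 prof.py; cp pics/side_last.png pics/r3.png; python3 shift.py m_s1 r2; python3 shift.py r2 r3
python3 -c "
from h import *;from go import clamp
s=env.get_image('side')
for y in(.044,.054): print(proj(s,clamp(0,y)+[.118]),proj(s,clamp(0,y)+[.06]))"
```

```text
time_s: 10.7
position: [0.4916, -0.1564, 0.1047]
tool_rot: [[0.998, -0.059, 0.0], [-0.059, -0.998, 0.001], [0.0, -0.001, -1.0]]
ft_force: [-1.2, 3.6, 7.8]
grip_width: 0.0285
gripper_force: 27.7
time_s: 11.2
position: [0.4916, -0.157, 0.1041]
tool_rot: [[0.998, -0.059, -0.0], [-0.059, -0.998, 0.0], [-0.0, -0.0, -1.0]]
ft_force: [0.2, -0.0, -0.3]
grip_width: 0.064
gripper_force: 0.0
edge [np.float64(289.12), np.float64(288.98)] j est [np.float64(33.0), np.float64(33.5)] tail 526
[array([ 0.4939, -0.0682,  0.    ])]
11.35 0.0642 [-0.6  0.   0.2]
packL dy px -0.76 score 0.968
packR dy px -1.02 score 0.942
packL dy px -0.55 score 0.944
packR dy px -0.68 score 0.91
[361.96580808 246.16818203] [361.3078247  268.84763546]
[362.29636019 248.6789711 ] [361.62383621 271.47111343]
```

Run:
```python
from h import *
w=env.get_image("wrist");cv2.imwrite("pics/m_w3.png",w["image"])
z=lambda n,a,b,c,d,s:cv2.resize(cv2.imread(f"pics/{n}.png")[a:b,c:d],s,interpolation=cv2.INTER_CUBIC)
top=np.hstack([z(n,240,300,334,392,(266,275)) for n in("m_s1","r2","r3")])
bot=np.hstack([z(n,180,380,0,160,(266,320)) for n in("m_w1","m_w2","m_w3")])
cv2.imwrite("pics/comp.png",np.vstack([top,bot]))
```

```text
(no output)
```

View pics/comp.png

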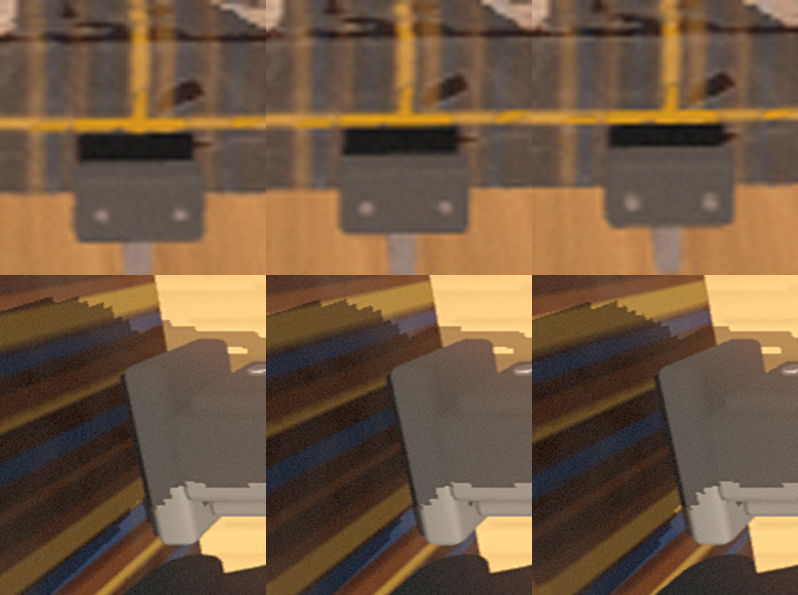

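The composite shows the black pad plate (crop rows 131–160, then 127–154, then 123–146) getting shorter. So the pad has begun to push in after stroke 3, and the pack stands against the fixed jaw. I'll quantify that.

```bash
cat > pad.py <<'E'
from tail import *
def pad(img):
    g=cv2.cvtColor(img,6)[258:300,353:374].astype(float).mean(1); lo=g.min()
    k=int(np.argmin(g)); up=k
    def cross(i,d,t):
        while (g[i]<t): i+=d
        return i-d*(g[i]-t)/(g[i]-g[i-d])
    hi=np.median(g[k+8:k+14]); a=cross(k,-1,(lo+hi)/2);b=cross(k,1,(lo+hi)/2); return round(258+a,2),round(258+b,2),round(b-a,2)
if __name__=="__main__":
    import sys
    for n in sys.argv[1:]: print(n,pad(cv2.imread(f"pics/{n}.png")))
    s=env.get_image("side")
    def h(c): return proj(s,clamp(0,.044+16e-3-c)+[.07])[1]
    print("px per mm",h(0)-h(.001))
E
python3 pad.py m_s1 r2 r3
```

```text
m_s1 (np.float64(268.77), np.float64(274.72), np.float64(5.95))
r2 (np.float64(267.5), np.float64(273.31), np.float64(5.81))
r3 (np.float64(266.74), np.float64(271.59), np.float64(4.85))
px per mm 0.2649897034100377
```

The pad is in by about 4 mm. One more stroke (about 6 mm) brings it to about 10 of 16 mm, so this is the final squeeze, and I'll hold it.

```bash
python3 -m pendant '[[0.25,0,-0.0005,0,0,0,0],[0.25,0,-0.0005,0,0,0,0],[0.25,0,-0.0005,0,0,0,0],[0.25,0,-0.0005,0,0,0,0],[0.25,0,-0.0005,0,0,0,0]]'; python3 prof.py; cp pics/side_last.png pics/r4.png; python3 pad.py r3 r4; python3 shift.py r3 r4
```

```text
time_s: 12.12
position: [0.4916, -0.1564, 0.1048]
tool_rot: [[0.998, -0.059, 0.0], [-0.059, -0.998, -0.0], [0.0, 0.0, -1.0]]
ft_force: [-2.3, -0.2, 7.3]
grip_width: 0.0287
gripper_force: 27.0
edge [np.float64(287.41), np.float64(287.25)] j est [np.float64(39.0), np.float64(39.5)] tail 536
[array([ 0.5022, -0.078 ,  0.    ])]
12.28 0.0287 [-1.7  0.9  7.2]
r3 (np.float64(266.74), np.float64(271.59), np.float64(4.85))
r4 (np.float64(266.76), np.float64(270.18), np.float64(3.42))
px per mm 0.2649897034100377
packL dy px -0.02 score 0.997
packR dy px 0.05 score 0.98
```

The pack no longer moves, the pad is in by about 9.4 mm, and the trigger is home (28.7 mm across). Handing in.

```bash
python3 -c "
from rig import env;print(env.close_job())"
```

```text
the job is handed in; nothing more can be done
None
```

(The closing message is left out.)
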